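# Take the pile apart into the kit trays

### The job

Take the pile on the bench apart and put each thing upright, the right way along and flat down in the pocket of its own kit tray: the yellow tape measure in the yellow tray, the green-banded carton in the green tray, the blue-banded carton in the blue tray and the wooden block in the pale wooden tray. Set things down rather than dropping them, let nothing tip over, and leave the jar and the pliers where they are.

Things in the scene. Friction and masses are not known exactly. Their poses are not given: they have to be found in the camera images.
- tape_measure: Yellow tape measure with black centre standing upright on its edge, on top of the pile; 37 (x, thickness with belt clip) x 82 (y, length with end hook) x 65 mm high, 0.2 kg. Origin: centre of its outline at its underside; z up. The case spans x -17..15, y -28..41, z 1..65 mm; the belt clip sticks out on +x to 19 mm at y -4..26, z 39..51 mm; the end hook is at y -41. Good grasp: across x (36 mm over the clip), at y +8, z 45 mm.
- green_carton: White cardboard carton with a green band, 45 (x) x 75 (y) x 42 mm high, 0.12 kg; lies third from below in the pile, under the tape measure and across the blue carton. Origin: centre of its underside; z up. Grasp across x.
- blue_carton: White cardboard carton with a blue band, 50 (x) x 91 (y) x 55 mm high, 0.1 kg; lies second from below in the pile, across the wooden block and under the green carton. Origin: centre of its underside; z up. Grasp across x.
- wood_block: Brown wooden block, 70 (x) x 140 (y) x 60 mm high, 0.35 kg; the bottom of the pile, lying on the bench. Origin: centre of its underside; z up. Grasp across x, near the middle.
- tray_yellow: Kit tray in yellow plastic, screwed down on the bench, 120 (x) x 190 (y) mm outside, 12 mm high. A rectangular pocket 59 (x) x 104 (y) mm with a black floor lies in its centre, its floor 4 mm above the bench, 8 mm below the rim; it is cut for the tape measure with 11 mm to spare all round. Origin: centre of its underside, on the bench; y along the long side of tray and pocket, z up.
- tray_green: Kit tray in green plastic, screwed down on the bench, 120 (x) x 190 (y) mm outside, 12 mm high. A rectangular pocket 67 (x) x 98 (y) mm with a black floor lies in its centre, its floor 4 mm above the bench, 8 mm below the rim; it is cut for the green-banded carton with 11 mm to spare all round. Origin: centre of its underside, on the bench; y along the long side of tray and pocket, z up.
- tray_blue: Kit tray in blue plastic, screwed down on the bench, 120 (x) x 190 (y) mm outside, 12 mm high. A rectangular pocket 72 (x) x 113 (y) mm with a black floor lies in its centre, its floor 4 mm above the bench, 8 mm below the rim; it is cut for the blue-banded carton with 11 mm to spare all round. Origin: centre of its underside, on the bench; y along the long side of tray and pocket, z up.
- tray_wood: Kit tray in pale wood, screwed down on the bench, 120 (x) x 190 (y) mm outside, 12 mm high. A rectangular pocket 92 (x) x 162 (y) mm with a black floor lies in its centre, its floor 4 mm above the bench, 8 mm below the rim; it is cut for the wooden block with 11 mm to spare all round. Origin: centre of its underside, on the bench; y along the long side of tray and pocket, z up.
- jar: Bystander: white plastic jar with a blue screw cap, 51 mm across, 83 mm high, standing on the bench beyond the pile; loose. Origin: centre of its underside.
- pliers: Bystander: blue-handled pliers, 52 (x) x 156 (y) x 12 mm, lying on the bench beyond the pile, beside the jar, pointing away from the robot; loose. Origin: centre of the outline at the underside, y along the length.
Things that resemble listed ones, but are neither listed nor needed, are in the scene too. Leave any purple or turquoise look-alike of the blue_carton alone.

How it is judged (in metres and radians):
At the end, for the whole second after the job is handed in: Each of the four things lies in the pocket of its own tray: its origin within 18 mm of the tray's centre in plan, its underside on the pocket floor (0 to 8 mm above the tray's underside), its long side within 0.35 rad of the tray's, either way round, leaning less than 0.1 rad, and at rest (horizontal distance between tape_measure and tray_yellow below 0.018 m and z of tape_measure in the frame of tray_yellow between 0 and 0.008 m and angle between the y axis of tape_measure and the y axis of tray_yellow, either way round below 0.35 rad and angle between each of tape_measure, green_carton, blue_carton, wood_block's own z axis and vertical below 0.1 rad and linear speed of each of tape_measure, green_carton, blue_carton, wood_block below 0.02 m/s and angular speed of each of tape_measure, green_carton, blue_carton, wood_block below 0.2 rad/s and horizontal distance between green_carton and tray_green below 0.018 m and z of green_carton in the frame of tray_green between 0 and 0.008 m and angle between the y axis of green_carton and the y axis of tray_green, either way round below 0.35 rad and horizontal distance between blue_carton and tray_blue below 0.018 m and z of blue_carton in the frame of tray_blue between 0 and 0.008 m and angle between the y axis of blue_carton and the y axis of tray_blue, either way round below 0.35 rad and horizontal distance between wood_block and tray_wood below 0.018 m and z of wood_block in the frame of tray_wood between 0 and 0.008 m and angle between the y axis of wood_block and the y axis of tray_wood, either way round below 0.35 rad); the robot touches nothing.
It fails at once if a thing of the pile is tipped over (leans more than 40 degrees) (angle between any of tape_measure, green_carton, blue_carton, wood_block's own z axis and vertical above 0.7 rad).
It fails at once if a thing of the pile is dropped into its tray from more than about 15 mm (moves faster than 0.55 m/s just over it) ((linear speed of tape_measure above 0.55 m/s and height (world z) of tape_measure below 0.06 m and horizontal distance between tape_measure and tray_yellow below 0.05 m) or (linear speed of green_carton above 0.55 m/s and height (world z) of green_carton below 0.06 m and horizontal distance between green_carton and tray_green below 0.05 m) or (linear speed of blue_carton above 0.55 m/s and height (world z) of blue_carton below 0.06 m and horizontal distance between blue_carton and tray_blue below 0.05 m) or (linear speed of wood_block above 0.55 m/s and height (world z) of wood_block below 0.06 m and horizontal distance between wood_block and tray_wood below 0.05 m)).
It fails at once if the jar is pushed away (30 mm) or tipped (distance of jar from where it was at the start of the episode above 0.03 m or angle between jar's own z axis and vertical above 0.4 rad).
It fails at once if the pliers are pushed away (30 mm) (distance of pliers from where it was at the start of the episode above 0.03 m).
It also fails if it takes over 128 s, if anything falls off the work surface, if the arm or the gripper's body presses on something with over 40 N, if the wrist force passes 120 N, or if a joint passes its speed limit or range.

### The arm

A 6-joint arm with a two-finger parallel gripper is mounted at the origin on a cart in front of the work surface, level with it; the furniture and walls round the work are solid. World frame = base frame: x ahead of the robot, y to its left, z up, the work surface at z = 0. Lengths are in m, angles in degrees, forces in N, time in s.
With the tool pointing down it reaches from about 0.325 to 0.9 m from the base axis. Payload 6.1 kg.
Tool frame: the origin (TCP) lies midway between the tips of the shut fingers; the grasp point (between the pads) lies behind it (manip.tcp_to_grasp is the z of the grasp point in the tool frame, in m); z points along the fingers, y is the line along which they close (so a half turn about z gives the same grasp; the last joint's range is limited). The gripper opens to 87 mm and grips with 3 to 60 N. Pads are 19 mm wide; open, the fingers measure 117 mm over their backs; the gripper's body (75 mm by 190 mm) begins 51 mm behind the grasp point.
Start: joints at [60.785, 12.628, 87.462, -0, 79.91, -7.225], TCP at [0.234, 0.58, 0.223] pointing down, gripper open.
Joint ranges: [-170.65, 170.65], [-52.31, 119.04], [5.05, 147.46], [-71.25, 251.25], [11.57, 151.72], [-153.62, 153.62]. Speed limits (degrees/s): [147.25, 147.25, 172.46, 180, 180, 180].

### API

Orientations are given as [roll, pitch, yaw] about the fixed x, y, z axes, in that order (R = Rz(yaw) Ry(pitch) Rx(roll)).
In Python, from rig import manip gives the robot as it stands. Calls block until the motion is done:
- manip.move_ptp(position, orientation): joint-space move of the TCP to a pose.
- manip.move_linear(position, rotation=None, speed=0.15, contact_N=None): straight line of the TCP; rotation=None keeps the orientation; speed is the mean speed in m/s. With contact_N (N) it stops when the force on the tool has changed by that much, and returns True; else False.
- manip.set_joints(angles): joint-space move.
- manip.set_gripper(opening, grasp_force=None): finger opening in m; grasp_force is the grip in N (None keeps the last); returns when the fingers have stopped.
- manip.hold(seconds).
- manip.inverse_kinematics(position, orientation): joint angles nearest the present ones, or None.
- manip.sense(): the state.
- manip.snapshot(name): name is "side" or "top"; returns a dict with "image" (384x512x3 uint8, red, green, blue), "z_map" (384x512 float32, m along the optical axis (not along the pixel's ray), 0 where there is no reading), "mtx" (3x3 intrinsics, pixels), "world_from_camera" (4x4, takes a point from camera to world coordinates). Camera axes: x right, y up, looking along -z (the intrinsics and any distortion apply to the point x, -y, -z); pixel columns grow to the right and rows downward; lengths in m; the calibration is good to about 2 mm. A picture is of the moment at which its call begins.
A pose or a line that the arm cannot do raises manip.MotionError and nothing moves.
- manip.job_done(): hands the job in; it is judged then, once.
The state is a dict: "time_s": time; "joint_positions": joint angles; "joint_vel": joint speeds; "tau": joint torques, N m; "tool_pos": TCP position; "ee_rot": TCP orientation; "wrist_force": force on the tool from outside, world axes, zero at the start; "ft_torque": the same for the moment, N m; "gripper_width": finger opening in m; "finger_force": force on a finger pad.
Only numpy, scipy, OpenCV 4.12 (cv2) and the standard library are available. Lean on these libraries where they do the work, as an engineer would, in place of code of your own. Each camera call takes 0.05 s, during which the arm holds its last target. There are 200 camera calls.

## Working session

There is one attempt and no reset: what is moved stays moved. The work goes in short steps, each a Python script; the robot and the scene stay as the last script left them, time stands still between calls to the robot, and variables do not carry over. Pictures are saved under pics/ and viewed, at most 14 in all, crops included, and the job is handed in when it is done.

```bash
mkdir -p pics; ls; python3 - <<'E'
from rig import manip
import cv2, numpy as np
for n in("top","side"):
    s=manip.snapshot(n); np.savez(f"{n}0.npz",**s); cv2.imwrite(f"pics/{n}0.png",s["image"][:,:,::-1])
    print(n,s["mtx"].round(1).tolist(),s["world_from_camera"].round(3).tolist(), (s["z_map"]>0).mean(), [k for k in s])
s=manip.sense();print(s["time_s"],s["ee_rot"],manip.tcp_to_grasp,s["gripper_width"],s["tool_pos"])
E
```

```text
pics
top [[389.1, 0.0, 257.7], [0.0, 389.1, 194.6], [0.0, 0.0, 1.0]] [[0.009, 0.994, -0.107, 0.389], [-1.0, 0.011, 0.021, -0.056], [0.022, 0.107, 0.994, 1.253], [0.0, 0.0, 0.0, 1.0]] 0.995635986328125 ['image', 'z_map', 'mtx', 'world_from_camera']
side [[489.1, 0.0, 260.2], [0.0, 489.1, 192.9], [0.0, 0.0, 1.0]] [[1.0, 0.009, -0.003, 0.541], [-0.008, 0.677, -0.736, -1.101], [-0.004, 0.736, 0.677, 1.053], [0.0, 0.0, 0.0, 1.0]] 0.9961700439453125 ['image', 'z_map', 'mtx', 'world_from_camera']
0.1 [-1.79896122e+02 -1.06474896e-02  1.58009535e+02] -0.0187 0.08677979371463872 [0.23375254 0.57901849 0.22152476]
```

View pics/top0.png

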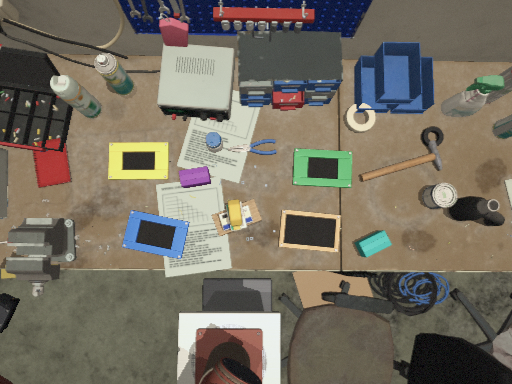

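View pics/side0.png

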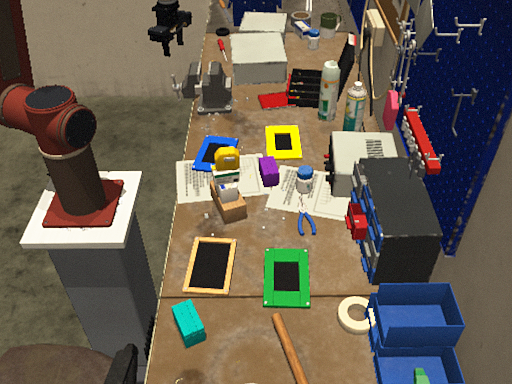

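Top view: the yellow tray is at (138,160), green at (322,168), blue at (155,234) and wood at (310,230). The pile is at (237,214), the jar at (214,141) and the pliers at (258,147). Look-alikes of the blue carton are the purple box (194,177) and the turquoise box (373,243); both stay alone. The tape measure is the only yellow thing on the pile, at (235,212). Next I'll take crops and measurements.

```bash
cat > vis.py <<'E'
import numpy as np, cv2
def cloud(s):
    z=s["z_map"].astype(float); K=s["mtx"]; v,u=np.mgrid[:z.shape[0],:z.shape[1]]
    p=np.stack([(u-K[0,2])/K[0,0]*z,-(v-K[1,2])/K[1,1]*z,-z],-1)
    T=s["world_from_camera"]; return p@T[:3,:3].T+T[:3,3]
def plane(s,uv,h):
    "cast pixel rays onto the plane z=h"
    K=s["mtx"];T=s["world_from_camera"];uv=np.atleast_2d(uv).astype(float)
    d=np.c_[(uv[:,0]-K[0,2])/K[0,0],-(uv[:,1]-K[1,2])/K[1,1],-np.ones(len(uv))]@T[:3,:3].T
    return T[:3,3]+d*((h-T[2,3])/d[:,2])[:,None]
def rect(P):
    "min-area rect of xy points: centre, (short,long) mm, angle of the long axis deg"
    (c,(w,h),_)=r=cv2.minAreaRect((P[:,:2]*1000).astype(np.float32))
    b=cv2.boxPoints(r);e=[b[1]-b[0],b[2]-b[1]];e=max(e,key=np.linalg.norm)
    return np.array(c)/1000,(round(min(w,h),1),round(max(w,h),1)),np.degrees(np.arctan2(e[1],e[0]))%180
E
python3 - <<'E'
from vis import *
t=dict(np.load("top0.npz"));s=dict(np.load("side0.npz"))
out=[]
for d,(u,v) in((t,(237,214)),(s,(228,178))):
    c=d["image"][v-40:v+40,u-32:u+32,::-1]; out.append(cv2.resize(c,None,fx=6,fy=6,interpolation=cv2.INTER_CUBIC))
cv2.imwrite("pics/crop0.png",np.hstack(out))
cv2.imwrite("pics/crop0.png",np.hstack(out))
C=cloud(t);hsv=cv2.cvtColor(t["image"],cv2.COLOR_RGB2HSV)
print("bench",np.median(C[180:190,230:270,2]),C[255,260])
for n,(u,v) in dict(yellow=(138,160),green=(322,168),blue=(155,234),wood=(310,230)).items():
    # pocket = dark region, rim at 12mm bounding it
    m=(hsv[...,2]<60).astype(np.uint8);_,l=cv2.connectedComponents(m);q=(l==l[v,u]).astype(np.uint8)
    k,_=cv2.findContours(q,cv2.RETR_EXTERNAL,cv2.CHAIN_APPROX_NONE);k=max(k,key=cv2.contourArea)[:,0]
    c,sz,a=rect(plane(t,k,.008));print(n,"pocket",c.round(4),sz,round(a,1))
    hh=C[v-30:v+30,u-40:u+40,2];
    bg=dict(yellow=(20,40,120),green=(45,75,120),blue=(100,118,120),wood=(8,25,50))[n]
    m=((hsv[...,0]>=bg[0])&(hsv[...,0]<=bg[1])&(hsv[...,1]>bg[2])&(hsv[...,2]>80)) if n!="wood" else (C[...,2]>.006)
    w=np.zeros_like(m);w[v-28:v+28,u-40:u+40]=1;m=(m&w).astype(np.uint8)
    _,l,st,_=cv2.connectedComponentsWithStats(m);i=1+st[1:,4].argmax();vv,uu=np.nonzero(l==i)
    c,sz,a=rect(plane(t,np.c_[uu,vv],.012));print("   outer",c.round(4),sz,round(a,1))
for d,n in((t,"top"),(s,"side")):
    C=cloud(d);R=(abs(C[...,0]-.34)<.15)&(abs(C[...,1]-0)<.12)&(C[...,2]>.03)
    print(n,np.histogram(C[R][:,2],bins=np.arange(.03,.27,.01)))
    P=C[R]
    for lo,hi in((.05,.075),(.10,.128),(.145,.17),(.17,.25)):
        Q=P[(P[:,2]>lo)&(P[:,2]<hi)]
        if len(Q)>5:c,sz,a=rect(Q);print(lo,hi,len(Q),c.round(3),sz,round(a,1),Q[:,2].max().round(3))
E
```

```text
bench 0.0004966342277585856 [ 0.33041927 -0.09210427  0.00147277]
yellow pocket [0.6295 0.3038] (49.2, 96.3) 90.8
   outer [0.6303 0.3152] (58.8, 156.9) 90.8
green pocket [ 0.6131 -0.2937] (63.5, 94.8) 87.6
   outer [ 0.6479 -0.2847] (0.0, 26.1) 90.8
blue pocket [0.3931 0.2393] (68.8, 109.3) 79.2
   outer [0.3938 0.2384] (118.7, 189.3) 78.7
wood pocket [ 0.4085 -0.2503] (88.3, 157.5) 85.0
   outer [ 0.4083 -0.2481] (122.7, 190.2) 84.9
top (array([  4,   1, 159, 209,   0,   4,   0,   2, 246,   8,   1,   0,  96,
        42,   0,   1,   5,  59, 144, 123,   0,   0,   0]), array([0.03, 0.04, 0.05, 0.06, 0.07, 0.08, 0.09, 0.1 , 0.11, 0.12, 0.13,
       0.14, 0.15, 0.16, 0.17, 0.18, 0.19, 0.2 , 0.21, 0.22, 0.23, 0.24,
       0.25, 0.26]))
0.05 0.075 368 [ 0.448 -0.016] (70.0, 139.8) 111.7 0.068
0.1 0.128 255 [ 0.444 -0.016] (50.2, 89.8) 108.3 0.121
0.145 0.17 138 [ 0.446 -0.019] (45.0, 77.4) 13.1 0.169
0.17 0.25 332 [ 0.454 -0.018] (36.7, 69.9) 7.4 0.226
side (array([ 66,  76,  87, 253,  61,  56,  50,  50, 102,  92,  72,  67, 112,
       113,  67,  67,  62,  81, 105, 117,   0,   0,   0]), array([0.03, 0.04, 0.05, 0.06, 0.07, 0.08, 0.09, 0.1 , 0.11, 0.12, 0.13,
       0.14, 0.15, 0.16, 0.17, 0.18, 0.19, 0.2 , 0.21, 0.22, 0.23, 0.24,
       0.25, 0.26]))
0.05 0.075 373 [ 0.447 -0.018] (71.0, 145.4) 111.6 0.075
0.1 0.128 228 [ 0.439 -0.045] (50.3, 81.6) 166.2 0.128
0.145 0.17 257 [ 0.442 -0.035] (46.7, 83.9) 162.9 0.17
0.17 0.25 499 [ 0.447 -0.024] (43.9, 80.3) 22.2 0.228
```

View pics/crop0.png

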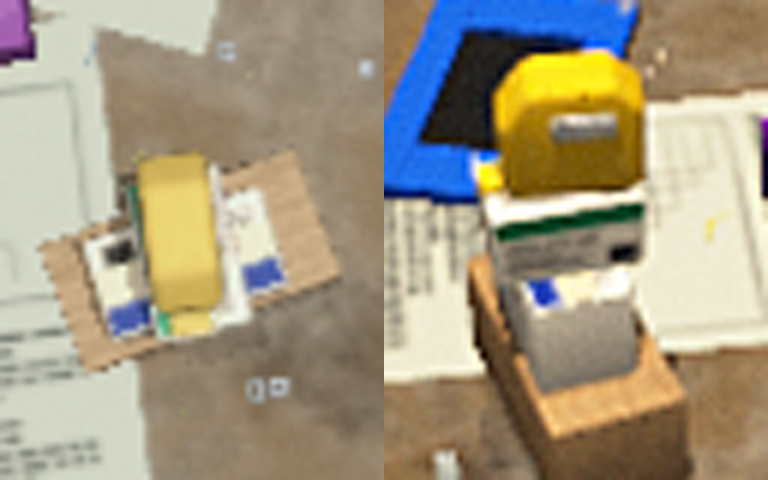

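The crop confirms the stack: the tape is on top with its clip on the world −y side and its hook towards the robot (yellow bit at 190,325 in the crop). Below it are the green, blue and wood items, with tops at 159, 117 and 62 mm, which match the given sizes. I'll fix the tray outlines by height, then move the tape.

```bash
cat > arm.py <<'E'
from rig import manip
from vis import *
import json
def yawpose(p,long_deg):
    "IK yaw (mod 180) for tool-down pose, keeping joint 6 farthest from its limits"
    o=[]
    for y in (long_deg,long_deg-180):
        q=manip.inverse_kinematics(p,[180,0,(y+180)%360-180])
        if q is not None:o.append((abs(q[5]),(y+180)%360-180))
    return [180,0,min(o)[1]]
def pick(p,a,open_,force,up):
    p=np.array(p); hi=p+[0,0,up]; r=yawpose(hi,a)
    cur=manip.sense()["tool_pos"]
    if cur[2]<hi[2]: manip.move_linear([cur[0],cur[1],hi[2]],speed=.2)
    manip.set_gripper(open_); manip.move_ptp(hi,r)
    hit=manip.move_linear(p,speed=.1,contact_N=10)
    manip.set_gripper(0.0,force); w=manip.sense()
    manip.move_linear(p+[0,0,.004],speed=.03)
    manip.move_linear(hi,speed=.12)
    s=manip.sense(); print("hit",hit,"w",w["gripper_width"],s["gripper_width"],"F",s["finger_force"],s["wrist_force"].round(1),s["time_s"])
    return r
def place(p,a,hi,relw):
    p=np.array(p); h=np.array([p[0],p[1],hi]); r=yawpose(h,a)
    manip.move_ptp(h,r); manip.move_linear(p+[0,0,.02],speed=.15); manip.hold(.2)
    hit=manip.move_linear(p-[0,0,.004],speed=.03,contact_N=6)
    s=manip.sense(); print("down",hit,(s["tool_pos"]-p).round(4),s["ee_rot"].round(1),s["gripper_width"])
    manip.set_gripper(relw); manip.hold(.2); manip.move_linear(h,speed=.15); print(manip.sense()["time_s"])
E
python3 - <<'E'
from arm import *
t=dict(np.load("top0.npz"));C=cloud(t);T={}
for n,(x,y) in dict(yellow=(.63,.304),green=(.613,-.294),blue=(.393,.239),wood=(.408,-.249)).items():
    m=((abs(C[...,0]-x)<.09)&(abs(C[...,1]-y)<.13)&(C[...,2]>.007)&(C[...,2]<.025)).astype(np.uint8)
    _,l,st,_=cv2.connectedComponentsWithStats(m);i=1+st[1:,4].argmax();P=C[l==i]
    c,sz,a=rect(P);print(n,c.round(4),sz,round(a,1),np.median(P[:,2]).round(4))
    T[n]=[*c,a]; assert abs(sz[0]-120)<7 and abs(sz[1]-190)<7
json.dump(T,open("trays.json","w"))
P=C[(abs(C[...,0]-.45)<.1)&(abs(C[...,1]+.018)<.1)&(C[...,2]>.19)]
c,sz,a=rect(P);print("tape",c,sz,a,np.median(P[P[:,2]>.215][:,2]))
yh=np.array([np.cos(np.radians(a)),np.sin(np.radians(a))])
g=c+yh*.0015                       # tape y=+8, x=+1
pick([*g,.159+.045-.0187],a,.06,25,.085)
E
```

```text
yellow [0.63   0.3026] (121.2, 193.9) 90.8 0.0125
green [ 0.6134 -0.2918] (120.4, 190.8) 87.6 0.0119
blue [0.3929 0.2387] (121.8, 195.5) 79.0 0.0125
wood [ 0.4098 -0.2491] (119.9, 190.6) 84.9 0.0118Traceback (most recent call last):
  File "<stdin>", line 8, in <module>
    for chunk in iterable:
                 ^^^^^^^^
    yield from _iterencode_dict(o, _current_indent_level)
    yield from chunks
    yield from chunks
    o = _default(o)
    raise TypeError(f'Object of type {o.__class__.__name__} '
                    f'is not JSON serializable')
TypeError: Object of type float32 is not JSON serializable
```

```bash
cat > trays.json <<'E'
{"yellow":[0.630,0.303,90.8],"green":[0.6133,-0.2928,87.6],"blue":[0.393,0.239,79.0],"wood":[0.409,-0.2495,85.0]}
E
python3 - <<'E'
from arm import *
t=dict(np.load("top0.npz"));C=cloud(t)
P=C[(abs(C[...,0]-.45)<.1)&(abs(C[...,1]+.018)<.1)&(C[...,2]>.19)]
c,sz,a=rect(P);print("tape",c,sz,a,np.median(P[P[:,2]>.215][:,2]))
# angle also from the ends of the case: mean y in the near and far halves of the top face
Q=P[P[:,2]>.213];print("slope",np.degrees(np.polyfit(Q[:,0],Q[:,1],1)[0]),Q[:,:2].mean(0))
assert abs(sz[0]-36)<5 and abs(sz[1]-69)<5
yh=np.array([np.cos(np.radians(a)),np.sin(np.radians(a))])
g=c+yh*.0015                       # tape y=+8, x=+1
r=pick([*g,.160+.045-.0187],a,.06,25,.085)
print(r)
for n in("side",):
    s=manip.snapshot(n);cv2.imwrite("pics/side1.png",cv2.resize(s["image"][60:260,120:380,::-1],None,fx=3,fy=3))
E
```

```text
tape [ 0.43564157 -0.022347  ] (40.9, 108.2) 15.42458 1.2530581996996029
slope 32.64748165697039 [ 0.40327463 -0.04780251]Traceback (most recent call last):
  File "<stdin>", line 7, in <module>
AssertionError
```

Pixels with no depth reading fell at the camera origin, so I'll mask those out.

```bash
python3 - <<'E'
from arm import *
t=dict(np.load("top0.npz"));C=cloud(t)
P=C[(abs(C[...,0]-.45)<.1)&(abs(C[...,1]+.018)<.1)&(C[...,2]>.19)&(C[...,2]<.3)]
c,sz,a=rect(P);print("tape",c,sz,a,np.median(P[P[:,2]>.215][:,2]))
Q=P[P[:,2]>.213];print("slope",np.degrees(np.polyfit(Q[:,0],Q[:,1],1)[0]),Q[:,:2].mean(0))
assert abs(sz[0]-36)<5 and abs(sz[1]-69)<5
yh=np.array([np.cos(np.radians(a)),np.sin(np.radians(a))])
g=c+yh*.0015                       # tape y=+8, x=+1
r=pick([*g,.160+.045-.0187],a,.06,25,.085)
print(r)
for n in("side",):
    s=manip.snapshot(n);cv2.imwrite("pics/side1.png",cv2.resize(s["image"][60:260,120:380,::-1],None,fx=3,fy=3))
E
```

```text
tape [ 0.45401834 -0.01777587] (36.7, 69.8) 7.3886933 0.2204789874812234
slope 4.515612887431716 [ 0.45521078 -0.01650303]
hit False w 0.035586132727161435 0.035431143244272004 F 24.96502515859902 [-0.   0.7 -1.8] 6.2083
[180, 0, np.float32(7.388687)]
```

View pics/side1.png

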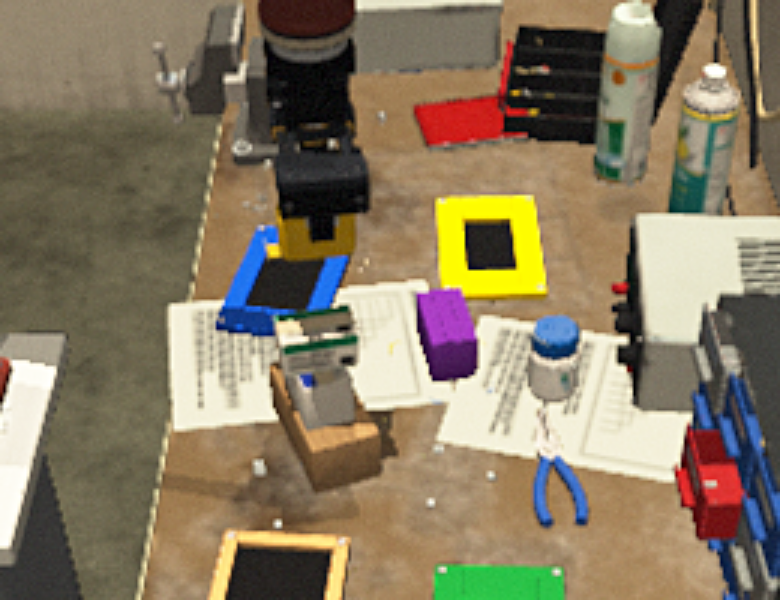

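The tape is held: 35.5 mm over the clip, about 0.19 kg, hanging upright. The rest of the pile is undisturbed. I'll place it, then re-measure the green carton.

```bash
python3 - <<'E'
from arm import *
T=json.load(open("trays.json"));x,y,a=T["yellow"]
yaw=np.radians(yawpose([x,y,.2],a)[2]);yh=np.array([np.cos(yaw),np.sin(yaw)]);xh=np.array([yh[1],-yh[0]])
p=np.array([x,y])+.008*yh+.001*xh; print(np.degrees(yaw),p)
place([*p,.0305],a,.24,.06)
manip.move_linear([.55,.30,.25],speed=.2) # clear the tray view
for n in("top","side"):
    s=manip.snapshot(n);np.savez(n+"1.npz",**s)
    C=cloud(s)
    P=C[(abs(C[...,0]-.447)<.08)&(abs(C[...,1]+.018)<.06)&(C[...,2]>.15)&(C[...,2]<.175)]
    c,sz,b=rect(P);print(n,"green",c.round(4),sz,b,np.median(P[:,2]))
    P=C[(abs(C[...,0]-x)<.06)&(abs(C[...,1]-y)<.08)&(C[...,2]>.03)&(C[...,2]<.09)]
    c,sz,b=rect(P);print("tape",c.round(4),sz,b,P[:,2].max())
a,b=[np.load(n+"1.npz")["image"][...,::-1] for n in("top","side")]
cv2.imwrite("pics/after1.png",np.hstack([cv2.resize(a[110:270,90:290],(500,400)),cv2.resize(b[100:228,170:266],(300,400))]))
E
```

```text
90.80000000000001 [0.63088821 0.31101318]
down True [0.0002 0.0001 0.003 ] [180.    0.   90.8] 0.036063345918730144
12.325
top green [ 0.447  -0.0181] (45.0, 75.2) 13.202312 0.15775077917667013
tape [0.631  0.3096] (35.4, 70.2) 91.08497 0.07445135253844803
side green [ 0.4456 -0.0202] (52.4, 74.2) 12.566656 0.16013908991135872
tape [0.6318 0.2995] (35.3, 66.1) 87.58626 0.07802950101530792
```

View pics/after1.png

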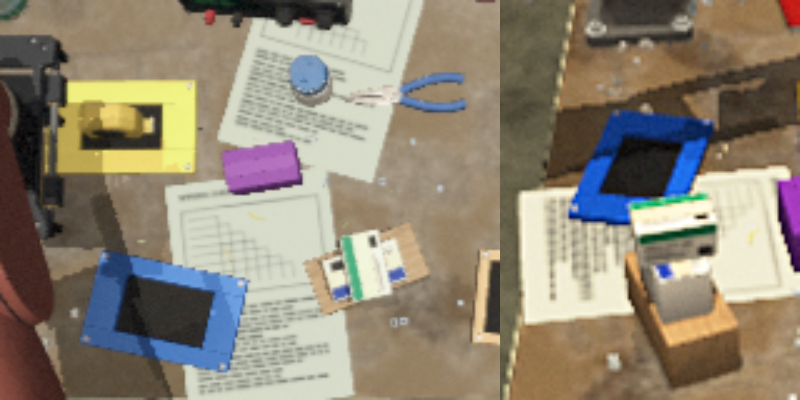

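The tape stands upright in the yellow tray (composite 115,120), with its case centre where it should be. The green carton measures 45×75 with its top at 158 mm, as expected. I'll move it next.

```bash
cat >> arm.py <<'E'
def report(name,tray,pile,zlo,zhi,zt):
    "snap; measure the next pile top (z range) and the thing in its tray (z range zt)"
    s=manip.snapshot("top");np.savez(name+".npz",**s);C=cloud(s);x,y,_=json.load(open("trays.json"))[tray];o=None
    for n,(X,Y,l,h) in dict(next=(*pile,zlo,zhi),placed=(x,y,*zt)).items():
        P=C[(abs(C[...,0]-X)<.10)&(abs(C[...,1]-Y)<.085)&(C[...,2]>l)&(C[...,2]<h)]
        if len(P)<8: print(n,"none");continue
        c,sz,b=rect(P);print(n,c.round(4),sz,round(float(b),1),np.median(P[:,2]).round(4))
        o=o or (c,sz,float(b))
    return o
E
python3 - <<'E'
from arm import *
T=json.load(open("trays.json"))
pick([.447,-.0181,.131],13.2,.065,15,.08)
x,y,a=T["green"];place([x,y,.0185],a,.2,.07)
manip.move_linear([.53,-.31,.22],speed=.2)
report("t2","green",(.447,-.018),.105,.13,(.035,.06))
i=np.load("t2.npz")["image"][...,::-1];cv2.imwrite("pics/after2.png",cv2.resize(i[110:270,180:380],(700,560)))
E
```

```text
hit False w 0.044635119638439066 0.044866422565255054 F 14.999388023279607 [ 0.4  0.7 -1.8] 17.1917
down True [-0.0003  0.0001  0.0013] [-180.    -0.    87.6] 0.04485440362836685
22.9917
next [ 0.4441 -0.016 ] (50.3, 89.6) 108.2 0.1157
placed [ 0.6151 -0.2914] (46.1, 75.9) 87.8 0.0464
```

View pics/after2.png

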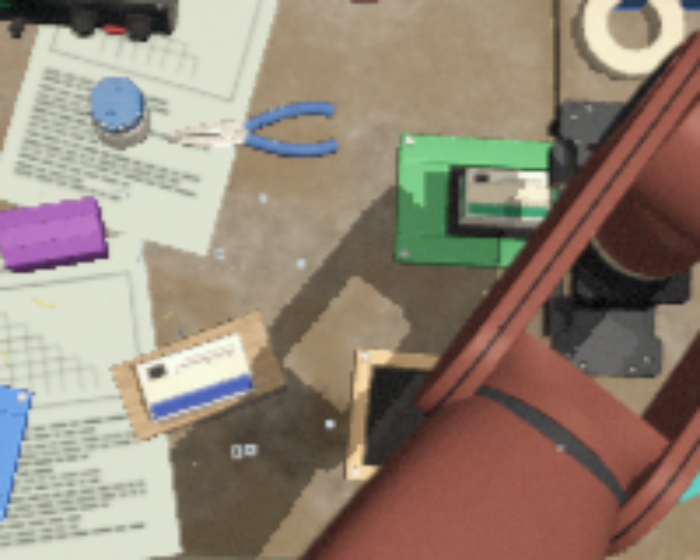

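The green carton sits square in the green pocket (500,197), and the blue-banded carton (195,375) lies alone on the block. Both measure to size. I'll move the blue carton next: top at 116 mm, underside at about 61 mm.

```bash
python3 - <<'E'
from arm import *
T=json.load(open("trays.json"))
pick([.4441,-.016,.061+.021],108.2,.072,15,.09)
x,y,a=T["blue"];place([x,y,.0255],a,.18,.075)
manip.move_linear([.45,.33,.22],speed=.2)
report("t3","blue",(.448,-.016),.05,.075,(.045,.075))
i=np.load("t3.npz")["image"][...,::-1];cv2.imwrite("pics/after3.png",cv2.resize(i[110:270,90:290],(700,560)))
E
```

```text
hit False w 0.049873835594554966 0.04971150660256863 F 14.999812042806298 [ 0.2  0.2 -0.7] 27.8333
down True [-0.0003 -0.0001  0.0001] [-180.    0.   79.] 0.050130522423266065
32.875
next [ 0.4481 -0.0161] (70.2, 139.8) 111.9 0.0603
placed [0.3943 0.2398] (50.1, 91.2) 79.5 0.0601
```

View pics/after3.png

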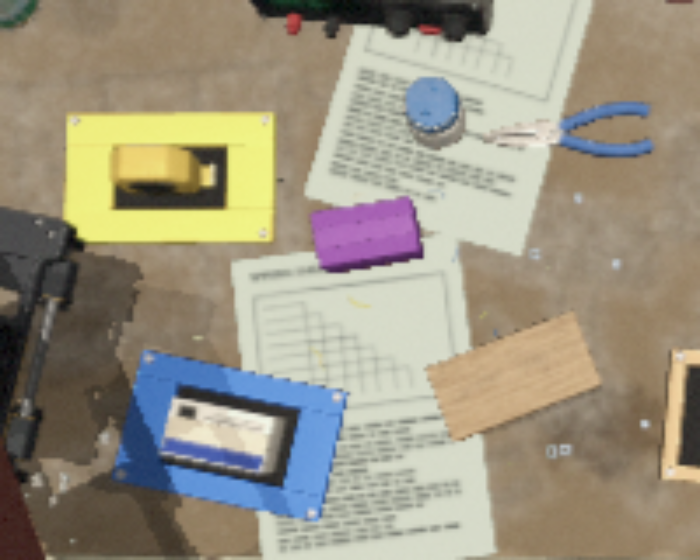

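The blue carton is square in the blue pocket (225,435), the tape is still upright (155,168), and the block is bare (515,375). The block goes last.

```bash
python3 - <<'E'
from arm import *
T=json.load(open("trays.json"))
pick([.4481,-.0161,.023],111.9,.087,40,.08)
x,y,a=T["wood"];place([x,y,.0275],a,.14,.087)
manip.move_linear([.47,0.05,.25],speed=.2)
for n,z in(("wood",(.045,.08)),("green",(.03,.06)),("yellow",(.03,.09)),("blue",(.04,.08))):
    print(n,T[n]);report("t4",n,(1.5,0),0,1,z)
i=np.load("t4.npz")["image"][...,::-1];cv2.imwrite("pics/after4.png",cv2.resize(i[110:270,90:390],(800,427)))
E
```

```text
hit False w 0.06996421916213429 0.06966594654176346 F 39.99263605093802 [ 0.4 -0.7 -3.1] 38.0583
down True [-0.0003  0.0003 -0.0002] [-179.9   -0.    85. ] 0.0702209484554692
42.375
wood [0.409, -0.2495, 85.0]
next none
placed [ 0.4107 -0.2479] (70.1, 140.8) 84.8 0.064
green [0.6133, -0.2928, 87.6]
next none
placed [ 0.6147 -0.2924] (46.1, 77.0) 87.3 0.0464
yellow [0.63, 0.303, 90.8]
next none
placed [0.6306 0.3098] (34.9, 70.6) 90.8 0.0649
blue [0.393, 0.239, 79.0]
next none
placed [0.3945 0.2396] (49.8, 90.5) 79.3 0.0592
```

View pics/after4.png

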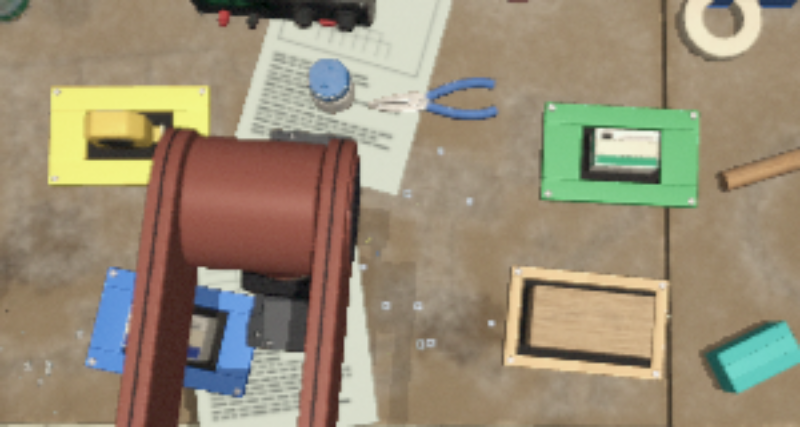

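All four things are in their pockets: tape (120,130), green (627,150), blue (190,335) and wood (585,318). Each is within about 3 mm of its tray centre and at the right height. The jar and pliers haven't moved.

```bash
python3 -c "
from rig import manip
print(manip.job_done())"
```

```text
the job is handed in; nothing more can be done
None
```

The job is handed in after about 45 s of robot time: in the last camera check all four things were flat in their own trays within about 3 mm of centre, and the jar and pliers were where they started; the hand-in returned no verdict.

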